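# Pack a loose aquarium pump tight with spacers and a wedge

### The arm

A 6-joint arm with a two-finger parallel gripper is mounted at the origin on the work surface. World frame = base frame: x ahead of the robot, y to its left, z up, the work surface at z = 0. Lengths are in m, angles in degrees, forces in N, time in s.
With the tool pointing down it reaches from about 0.25 to 0.85 m from the base axis. Payload 12.5 kg.
Tool frame: the origin (TCP) lies between the finger pads; the fingertips stand 22 mm ahead of it and the grasp point (between the pads) lies 3 mm ahead of it; z points along the fingers, y is the line along which they close (so a half turn about z gives the same grasp; the last joint's range is limited). The gripper opens to 93 mm and grips with 3 to 60 N. Pads are 15 mm wide; open, the fingers measure 128 mm over their backs; the gripper's body (75 mm by 188 mm) begins 65 mm behind the grasp point.
Start: joints at [-73.144, 20.094, 94.641, -0, 65.266, -4.847], TCP at [0.203, -0.511, 0.241] pointing down, gripper open.
Joint ranges: [-157.81, 157.81], [-45, 120.19], [0.68, 151.7], [-89.99, 269.99], [4.06, 180], [-164.3, 164.3]. Speed limits (degrees/s): [127.2, 127.2, 159.86, 180, 180, 180].

### API

Orientations are given as [roll, pitch, yaw] about the fixed x, y, z axes, in that order (R = Rz(yaw) Ry(pitch) Rx(roll)).
In Python, from bench import arm gives the robot as it stands. Calls block until the motion is done:
- arm.movep(position, orientation): joint-space move of the TCP to a pose.
- arm.servo_line(position, rot=None, max_speed=0.15, threshold=None): straight line of the TCP; rot=None keeps the orientation; max_speed is the mean speed in m/s. With threshold (N) it stops when the force on the tool has changed by that much, and returns True; else False.
- arm.set_joints(angles): joint-space move.
- arm.open_gripper() and arm.clamp(): open the fingers fully, or close them until they stop; the grip force is fixed at half the most.
- arm.wait(seconds).
- arm.solve_ik(position, orientation): joint angles nearest the present ones, or None.
- arm.camera(name): name is "scene" or "top" or "wrist"; returns (picture, depth): 400x640x3 uint8, blue, green, red; 400x640 float32, m along the optical axis (not along the pixel's ray), 0 where there is no reading.
- arm.camera_info(name): a dict with "K" (3x3 intrinsics, pixels), "R" (3x3) and "t" (3): a world point X has camera coordinates R X + t. Camera axes: x right, y down, z forward; pixel columns grow to the right and rows downward; lengths in m; the calibration is good to about 2 mm. A picture is of the moment at which its call begins: read the wrist's pose just before it. camera_info takes no time and is no camera call; for the wrist camera it gives the pose at the moment of the call.
A pose or a line that the arm cannot do raises arm.PlanningError and nothing moves.
- arm.sign_off(): hands the job in; it is judged then, once.
Trained networks look in the newest picture that a camera, given by its name, has taken for a name from the list of things; names that differ only in an ending like _2 or _b are one class to them, and where a whole thing is asked for, a point or a joint stands for the part that bears it (a point fixed in the world has none). Each returns a list of dicts, best first, with "conf" (0 to 1); they miss things now and then, are a little off and sometimes report something else, mostly with a low value. They report only what shows in the picture. A call takes as long as a camera call. They do not tell look-alikes from the thing itself.
- arm.find_in(camera, label): "extent" ([centre column, centre row, width, height] as shares, 0 to 1, of the picture: columns of its width, rows of its height, round what is visible of it).
- arm.outline_of(camera, label): "pixels" (400x640 bool, what is visible of it) and "extent" ([centre column, centre row, width, height] as shares, 0 to 1, of the picture: columns of its width, rows of its height, round what is visible of it).
Readings, each from a call of its own:
- arm.get_time(): time.
- arm.get_joints(): joint angles.
- arm.get_joint_velocities(): joint speeds.
- arm.get_joint_torque(): joint torques, N m.
- arm.get_ee_pos(): TCP position.
- arm.get_tcp_rot(): TCP orientation.
- arm.get_force(): force on the tool from outside, world axes, zero at the start.
- arm.get_torque(): the same for the moment, N m.
- arm.get_opening(): finger opening in m.
- arm.get_grip_force(): force on a finger pad.
Only numpy, scipy, OpenCV 4.12 (cv2) and the standard library are available. Lean on these libraries where they do the work, as an engineer would, in place of code of your own. Each camera call takes 0.05 s, during which the arm holds its last target. There are 200 camera calls.

### The job

The black aquarium pump sits loose in its cradle: stand one white spacer from the rack upright in the gap between the pump and the metal bracket, or both side by side if the gap is wide enough to still let the wedge's tip in beside them, then push the wedge down into what is left of the gap until you feel the pump come up firmly against its two rubber pads. The program finishes while holding: keep the wedge gripped and pressed in, with the stack tight, and do not hold the pump itself. Leave the mug, the jar and the scraper where they stand.

Things in the scene. Friction and masses are not known exactly. Their poses are not given: they have to be found in the camera images.
- cradle: Grey cradle fixed on the table: floor plate 120 (own x) x 165 (own y) x 8 high, end wall 70 high with two rubber pads at its +y end. Origin on the table, own y = 0 at the pump's packed face at rest. The gap lies to its -y side, between pump and bracket: floor 9 above the table at the bracket, sloping up 0.12 per length towards the pump, mouth at 63; nothing by the gap is over 70 high. Either side of the robot.
- bracket_edge (a point): Middle of the bracket's top inner edge, 63 above the table. Own +y points across the gap to the pump, own x runs along the gap. The distance in own y from here to pump_edge is the gap's width: 18 to 29 with the pump at rest, 5 more once the pump is against its pads.
- bracket: Metal bracket, an upright bar 100 long (own x), 16 thick, 55 high, fixed in the cradle, with a sloping foot that is the gap's floor, so that a spacer let go near it leans back on it. Axes as bracket_edge, origin 55 below it.
- pump_edge (a point): Middle of the top edge of the pump's packed face. The pump is a black block 96 (own x) x 75 (own y) x 53 high with a grey disc on top; own +y points away from the gap to the rubber pads. It slides along own y only.
- pump (a joint): Slide of the pump, m: 0 at rest (light spring back to 0, 1.5 N at 5 mm, and 0.4 N of friction), 0.005 hard against the rubber pads.
- spacer_a_tab (a point): Middle of spacer a's tab, the place to grip: 80 above the foot, 22 below the tab's top; the plate's middle is 34 away towards own -x. The tab is 20 wide (own x), 8 thick (own y), 47 high above the plate. The tabs of the two spacers point to opposite ends in the rack: kept so in the gap, they leave each other's and the wedge's tab free to grip.
- spacer_a: White plastic spacer, an upright plate 90 long (own x), 8 thick (own y), 55 high, foot edges rounded, with an upright tab on top near its own +x end. 60 g. Origin at the middle of its foot. Starts upright in one of the rack's slots.
- spacer_b_tab (a point): As spacer_a_tab, for spacer b.
- spacer_b: The second spacer, just like spacer a, but turned end for end in the rack.
- wedge_tab (a point): Middle of the wedge's tab, the place to grip: 80 above the tip, 22 below the tab's top, in the middle of the wedge. The tab is 20 wide (own x), 12 thick (own y), 47 high above the sloping part. Both ways round are the same.
- wedge: White plastic wedge, 34 long (own x). Its long faces slope alike from a rounded tip 4 thick to 21.6 thick (own y) 55 higher: 0.32 of thickness per height. 60 g. Origin at the tip. It goes between the spacers' tabs. Alone it drops to the gap's floor without closing it; with one spacer it closes gaps of up to 23 (at rest), with both, gaps of 21 and more. Starts upright in one of the rack's slots.
- wedge_tip (a point): The middle of the wedge's tip (bottom edge), axes as wedge_tab.
- rack: Wooden rack fixed on the table, 110 (own x) x 180 (own y) x 30 high, origin on the table under its middle. Three slots along own x, 13 wide, 24 deep (floor 6 above the table), at own y = -58, 0 and 58, hold the spacers and the wedge in any order. On the other side of the robot from the cradle.
- mug: Bystander: ceramic mug, 80 wide, 85 high, origin at its foot.
- jar: Bystander: fish food jar, 56 wide, 75 high, origin at its foot.
- magnet: Bystander: black glass scraper (algae magnet), 70 x 40 x 36 high, origin at its foot.
Not all that is in view belongs to the job. What is shaped like the bracket but pink is not meant.

How it is judged (in metres and radians):
On the way:
1. a spacer stands upright in the gap, on its floor (((z of spacer_a_tab in the frame of bracket_edge between 0.02 and 0.034 m and y of spacer_a_tab in the frame of bracket_edge above 0 m and y of spacer_a_tab in the frame of pump_edge below 0 m and x of spacer_a_tab in the frame of bracket_edge between -0.06 and 0.06 m and angle between spacer_a_tab's own z axis and vertical below 0.3 rad) or (z of spacer_b_tab in the frame of bracket_edge between 0.02 and 0.034 m and y of spacer_b_tab in the frame of bracket_edge above 0 m and y of spacer_b_tab in the frame of pump_edge below 0 m and x of spacer_b_tab in the frame of bracket_edge between -0.06 and 0.06 m and angle between spacer_b_tab's own z axis and vertical below 0.3 rad))), for 0.2 s.
At the end, for the whole second after the job is handed in: Spacer(s) upright on the gap's floor (tab point 20-34 mm over the bracket); wedge upright (0.25 rad), tip 6 mm or more below the bracket's top, 40 mm from mid-gap; pump pushed over 4 mm; over 2 N stack-pump, stack-bracket, wedge-spacer; robot grips the wedge (over 3 N), off the pump; still (((z of spacer_a_tab in the frame of bracket_edge between 0.02 and 0.034 m and y of spacer_a_tab in the frame of bracket_edge above 0 m and y of spacer_a_tab in the frame of pump_edge below 0 m and x of spacer_a_tab in the frame of bracket_edge between -0.06 and 0.06 m and angle between spacer_a_tab's own z axis and vertical below 0.3 rad) or (z of spacer_b_tab in the frame of bracket_edge between 0.02 and 0.034 m and y of spacer_b_tab in the frame of bracket_edge above 0 m and y of spacer_b_tab in the frame of pump_edge below 0 m and x of spacer_b_tab in the frame of bracket_edge between -0.06 and 0.06 m and angle between spacer_b_tab's own z axis and vertical below 0.3 rad)) and value of joint pump above 0.004 m and (contact force between pump and spacer_a above 2 N or contact force between pump and spacer_b above 2 N or contact force between pump and wedge above 2 N) and (contact force between bracket and spacer_a above 2 N or contact force between bracket and spacer_b above 2 N or contact force between bracket and wedge above 2 N) and (contact force between wedge and spacer_a above 2 N or contact force between wedge and spacer_b above 2 N) and z of wedge_tip in the frame of bracket_edge below -0.006 m and y of wedge_tip in the frame of bracket_edge above 0 m and y of wedge_tip in the frame of pump_edge below 0 m and x of wedge_tip in the frame of bracket_edge between -0.04 and 0.04 m and angle between wedge_tab's own z axis and vertical below 0.25 rad and contact force between the fingers and wedge above 3 N and contact force between each of the arm, the fingers and pump below 0.5 N and linear speed of wedge below 0.02 m/s); the arm keeps its last pose, push and grip.
It fails at once if the mug is pushed away (over 30 mm) (distance of mug from where it was at the start of the episode above 0.03 m).
It fails at once if the jar is pushed away (over 30 mm) (distance of jar from where it was at the start of the episode above 0.03 m).
It fails at once if the scraper is pushed away (over 30 mm) (distance of magnet from where it was at the start of the episode above 0.03 m).
It also fails if it takes over 72 s, if anything falls off the work surface, if the arm or the gripper's body presses on something with over 40 N, if the wrist force passes 120 N, or if a joint passes its speed limit or range.

## Working session

There is one attempt and no reset: what is moved stays moved. The work goes in short steps, each a Python script; the robot and the scene stay as the last script left them, time stands still between calls to the robot, and variables do not carry over. Pictures are saved under pics/ and viewed, at most 10 in all, crops included, and the job is handed in when it is done.

```bash
mkdir -p pics; ls
cat > h.py <<'E'
from bench import arm
import numpy as np, cv2
def deproj(cam, uv, d, ci=None):
    ci=ci or arm.camera_info(cam); K,R,t=map(np.array,(ci["K"],ci["R"],ci["t"]))
    uv=np.atleast_2d(uv).astype(float); d=np.atleast_1d(d)
    r=np.c_[uv,np.ones(len(uv))]@np.linalg.inv(K).T*d[:,None]
    return (r-t)@R
def cloud(cam, depth, ci=None):
    v,u=np.mgrid[:depth.shape[0],:depth.shape[1]]
    return deproj(cam,np.c_[u.ravel(),v.ravel()],depth.ravel(),ci).reshape(*depth.shape,3)
def proj(cam,X,ci=None):
    ci=ci or arm.camera_info(cam); c=np.atleast_2d(X)@np.array(ci["R"]).T+np.array(ci["t"]); p=c@np.array(ci["K"]).T
    return p[:,:2]/p[:,2:]
E
python3 - <<'E'
from h import *
for c in ("top","scene"):
    p,d=arm.camera(c); cv2.imwrite(f"pics/{c}0.png",p); np.save(f"{c}0.npy",d)
    ci=arm.camera_info(c); print(c,np.round(ci["K"],1).tolist(),np.round(-np.array(ci["R"]).T@ci["t"],3))
    for l in ("bracket","pump","rack","cradle","spacer_a","wedge","mug","jar","magnet","bracket_edge"):
        for o in arm.find_in(c,l):
            e=np.array(o["extent"])*[640,400,640,400]; print(l,round(o["conf"],2),e.round(0).tolist())
E
```

```text
pics
top [[370.4, 0.0, 319.9], [0.0, 370.4, 199.1], [0.0, 0.0, 1.0]] [0.522 0.022 0.936]
bracket 0.65 [253.0, 217.0, 25.0, 44.0]
bracket 0.64 [260.0, 142.0, 24.0, 46.0]
pump 0.96 [226.0, 221.0, 43.0, 49.0]
rack 0.94 [407.0, 224.0, 73.0, 47.0]
rack 0.35 [421.0, 146.0, 23.0, 26.0]
cradle 0.62 [234.0, 222.0, 81.0, 63.0]
spacer_a 0.68 [390.0, 221.0, 15.0, 38.0]
spacer_a 0.58 [440.0, 221.0, 14.0, 41.0]
wedge 0.48 [414.0, 225.0, 10.0, 16.0]
wedge 0.35 [234.0, 221.0, 79.0, 65.0]
mug 0.74 [324.0, 153.0, 41.0, 45.0]
jar 0.92 [319.0, 279.0, 25.0, 22.0]
magnet 0.71 [419.0, 147.0, 23.0, 29.0]
magnet 0.32 [413.0, 224.0, 17.0, 18.0]
magnet 0.3 [389.0, 221.0, 13.0, 34.0]
bracket_edge 0.95 [265.0, 143.0, 24.0, 47.0]
bracket_edge 0.71 [251.0, 216.0, 23.0, 44.0]
scene [[488.5, 0.0, 318.9], [0.0, 488.5, 204.9], [0.0, 0.0, 1.0]] [ 1.216 -0.114  0.756]
bracket 0.95 [407.0, 277.0, 53.0, 57.0]
bracket 0.74 [388.0, 202.0, 38.0, 49.0]
bracket 0.35 [185.0, 336.0, 31.0, 42.0]
pump 0.73 [410.0, 190.0, 55.0, 52.0]
pump 0.43 [161.0, 242.0, 21.0, 50.0]
rack 0.62 [195.0, 244.0, 103.0, 72.0]
rack 0.44 [388.0, 201.0, 44.0, 47.0]
cradle 0.73 [159.0, 244.0, 16.0, 49.0]
cradle 0.62 [403.0, 196.0, 99.0, 89.0]
cradle 0.49 [189.0, 226.0, 22.0, 42.0]
spacer_a 0.98 [160.0, 244.0, 15.0, 51.0]
spacer_a 0.72 [221.0, 223.0, 20.0, 70.0]
spacer_a 0.24 [326.0, 279.0, 62.0, 66.0]
wedge 0.46 [197.0, 244.0, 103.0, 71.0]
mug 0.89 [325.0, 280.0, 64.0, 68.0]
jar 0.66 [290.0, 170.0, 23.0, 39.0]
magnet 0.95 [185.0, 335.0, 34.0, 42.0]
magnet 0.18 [387.0, 202.0, 45.0, 49.0]
bracket_edge 0.96 [387.0, 199.0, 40.0, 49.0]
bracket_edge 0.58 [408.0, 282.0, 54.0, 62.0]
```

Run:
```python
import cv2,numpy as np
p=cv2.imread("pics/top0.png")[110:300,180:460]
cv2.imwrite("pics/topc.png",cv2.resize(p,(784,532),interpolation=cv2.INTER_CUBIC))
```

```text
(no output)
```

View pics/topc.png

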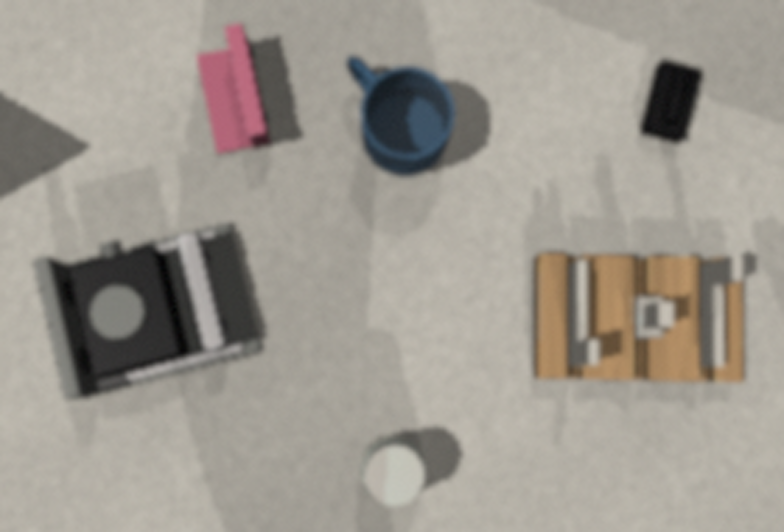

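View pics/scene0.png

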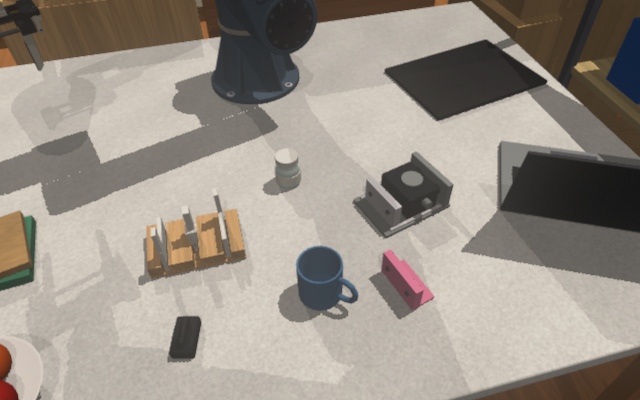

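The top view has the grey bracket in the cradle at about (251,216), beside the black pump at (221,221). The pink look-alike stands free at (263,142) and is rejected. The rack holds the left spacer at (388,221) with its tab at the bottom (392,235), the wedge in the middle at (414,224), and the right spacer at (437,224) with its tab at the top (445,205). The scene view agrees: grey bracket at (378,203), pink one at (407,279). Next is a close look at rack and cradle with the wrist camera.

```bash
cat >> h.py <<'E'
def look(name,xy,z,yaw):
    """put the wrist camera over xy (camera height z) with tool down"""
    ci=arm.camera_info("wrist"); R=np.array(ci["R"]); c=-R.T@ci["t"]
    from scipy.spatial.transform import Rotation as Ro
    Rt=Ro.from_euler("xyz",arm.get_tcp_rot(),degrees=True).as_matrix()
    off=Rt.T@(c-np.array(arm.get_ee_pos())); Rn=Ro.from_euler("xyz",[180,0,yaw],degrees=True).as_matrix()
    ax=Rn@Rt.T@R[2]                     # optical axis in the new pose
    o=Rn@off; cam=np.array([*xy,0.06])-ax/abs(ax[2])*(z-0.06)
    arm.movep((cam-o).tolist(),[180,0,yaw]); arm.wait(0.3)
    ci=arm.camera_info("wrist"); p,d=arm.camera("wrist")
    cv2.imwrite(f"pics/{name}.png",p); np.savez(f"{name}.npz",d=d,K=ci["K"],R=ci["R"],t=ci["t"])
    print(name,"cam",np.round(-np.array(ci["R"]).T@ci["t"],3),"axis",np.round(np.array(ci["R"])[2],2),"tcp",np.round(arm.get_ee_pos(),3),"off",off.round(3),"f",ci["K"][0][0], "t",arm.get_time())
    return p,d,ci
E
python3 - <<'E'
from h import *
look("rack1",(0.46,-0.19),0.40,0)
look("crad1",(0.48,0.20),0.40,0)
a=cv2.imread("pics/rack1.png");b=cv2.imread("pics/crad1.png")
cv2.imwrite("pics/both1.png",cv2.resize(np.vstack([a,b]),(480,600),interpolation=cv2.INTER_AREA))
E
```

```text
rack1 cam [ 0.555 -0.19   0.4  ] axis [-0.27 -0.   -0.96] tcp [ 0.481 -0.191  0.255] off [ 0.074 -0.001 -0.145] f 350.15932311774344 t 3.0083
crad1 cam [0.575 0.2   0.4  ] axis [-0.27 -0.   -0.96] tcp [0.501 0.199 0.255] off [ 0.074 -0.001 -0.145] f 350.15932311774344 t 4.8083
```

View pics/both1.png

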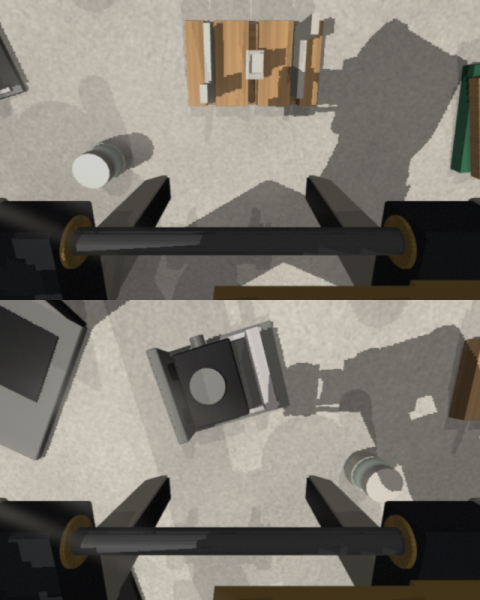

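Rack view (top half): spacers at about (208,60) and (303,62) with tabs at (206,92) and (316,22), and the wedge tab at (256,65). Cradle view (bottom half): grey bracket at (258,366), pump at (207,385), and the gap between them at about (245,370). Both sit above centre, so I'll get their positions from depth.

Run:
```python
from h import *
for n in ("rack1","crad1"):
    z=np.load(n+".npz"); ci={k:z[k] for k in "KRt"}; P=cloud("",z["d"],ci)
    print(n,"K",z["K"][:2].round(0).tolist())
    if n=="rack1":
        m=(z["d"]>0)&(P[...,2]>0.088)&(P[...,2]<.2)&(abs(P[...,1]+.19)<.15)&(P[...,0]>.35)&(P[...,0]<.6)
    else: m=(z["d"]>0)&(P[...,2]>0.055)&(P[...,2]<.085)&(P[...,0]>.38)&(P[...,0]<.6)&(P[...,1]>.08)&(P[...,1]<.35)
    k,l,s,c=cv2.connectedComponentsWithStats(m.astype(np.uint8))
    for i in range(1,k):
        if s[i,4]<12: continue
        q=P[l==i]; r=cv2.minAreaRect((q[:,:2]*1000).astype(np.float32))
        print(s[i,4],c[i].round(0),"med",np.median(q,0).round(4),"z",np.percentile(q[:,2],[5,50,95]).round(4),"rect",[np.round(v,1) for v in r])
    if n=="rack1":
        m=(z["d"]>0)&(P[...,2]>0.02)&(P[...,2]<.036)&(abs(P[...,1]+.19)<.15)&(P[...,0]>.35)&(P[...,0]<.6)
        q=P[m]; print("rack",[np.round(v,1) for v in cv2.minAreaRect((q[:,:2]*1000).astype(np.float32))], np.median(q[:,2]))
```

```text
rack1 K [[350.0, 0.0, 317.0], [0.0, 350.0, 197.0]]
176 [417.  43.] med [ 0.5962 -0.268   0.1077] z [0.0912 0.1077 0.1097] rect [array([ 596.9, -269.5]), array([8.5, 5.9]), np.float64(89.3)]
443 [343.  84.] med [ 0.5663 -0.2111  0.1086] z [0.0968 0.1086 0.11  ] rect [array([ 566.2, -211.6]), array([19.7, 12.1]), np.float64(0.1)]
322 [273. 124.] med [ 0.5346 -0.1547  0.1084] z [0.0922 0.1084 0.1097] rect [array([ 534.6, -153.6]), array([ 8.3, 19.9]), np.float64(89.8)]
rack [array([ 556.2, -211.6]), array([180.1,  87.7]), np.float64(89.9)] 0.030689289912179975
crad1 K [[350.0, 0.0, 317.0], [0.0, 350.0, 197.0]]
2293 [226. 129.] med [0.5489 0.2844 0.0703] z [0.0586 0.0703 0.0717] rect [array([545.3, 285.1]), array([116.7,  14.7]), np.float64(15.8)]
7460 [282. 117.] med [0.5602 0.2329 0.0634] z [0.0618 0.0634 0.0678] rect [array([561.2, 232.1]), array([97.2, 75.3]), np.float64(15.5)]
1378 [353. 108.] med [0.5674 0.1657 0.0637] z [0.0621 0.0637 0.0648] rect [array([567.2, 165.3]), array([72.1, 16.2]), np.float64(16.0)]
```

Run:
```python
from h import *
z=np.load("rack1.npz"); ci={k:z[k] for k in "KRt"}; P=cloud("",z["d"],ci)
m=(z["d"]>0)&(P[...,2]>0.105)&(P[...,2]<.115)&(abs(P[...,1]+.21)<.15)&(P[...,0]>.35)&(P[...,0]<.7)
k,l,s,c=cv2.connectedComponentsWithStats(m.astype(np.uint8))
for i in range(1,k):
    if s[i,4]>12:
        q=P[l==i]; print(s[i,4],c[i].round(),"med",np.median(q,0).round(4),[np.round(v,1) for v in cv2.minAreaRect((q[:,:2]*1000).astype(np.float32))])
p,d,ci=look("crad2",(0.545,0.177),0.31,16)
P=cloud("",d,ci); a=np.radians(16)
for it in range(2):
    u=np.array([np.cos(a),np.sin(a)]); n=np.array([-u[1],u[0]])
    U=P[...,:2]@u; N=P[...,:2]@n; c0=np.array([.5746,.1855]); U0=c0@u; N0=c0@n
    m=(d>0)&(P[...,2]>.061)&(P[...,2]<.066)&(abs(U-U0)<.07)&(abs(N-N0)<.1)
    k,l,s,c=cv2.connectedComponentsWithStats(m.astype(np.uint8))
    for i in range(1,k):
        if s[i,4]<200: continue
        q=P[l==i]; uu=U[l==i]-U0; nn=N[l==i]-N0
        r=cv2.minAreaRect((q[:,:2]*1000).astype(np.float32))
        b=[(np.max if np.median(nn)<0 else np.min)(nn[abs(uu-x)<.005]) for x in np.arange(-.03,.031,.01) if (abs(uu-x)<.005).any()]
        print(s[i,4],c[i].round(),"rect",[np.round(v,1) for v in r],"U",np.percentile(uu,[.5,99.5]).round(4),"edges N",np.round(b,4),"z",np.median(q[:,2]).round(4))
    break
v0,v1=40,240
cv2.imwrite("pics/crad2c.png",cv2.resize(p[v0:v1,180:460],(784,560)))
```

```text
342 [420.  32.] med [ 0.604  -0.269   0.1086] [array([ 603.9, -269.7]), array([ 8.9, 20. ]), np.float64(89.2)]
418 [343.  84.] med [ 0.5663 -0.2113  0.1086] [array([ 566.2, -211.6]), array([19.8, 12. ]), np.float64(0.7)]
258 [272. 125.] med [ 0.5345 -0.1538  0.1087] [array([ 534.4, -153.6]), array([ 8.2, 19.4]), np.float64(89.2)]
crad2 cam [0.612 0.197 0.311] axis [-0.26 -0.07 -0.96] tcp [0.541 0.175 0.166] off [ 0.074 -0.001 -0.145] f 350.15932311774344 t 5.65
463 [180. 150.] rect [array([549.4, 279.5]), array([119.3,   2.6]), np.float64(16.7)] U [-0.0565  0.0604] edges N [0.0968 0.0964 0.0966 0.0966 0.0966 0.0965 0.0965] z 0.0634
3124 [342. 150.] rect [array([580.7, 169.2]), array([99.4, 16.2]), np.float64(16.0)] U [-0.0477  0.051 ] edges N [-0.0097 -0.0096 -0.0095 -0.0094 -0.0093 -0.0093 -0.0098] z 0.0636
10578 [252. 149.] rect [array([562.3, 232.4]), array([95. , 74.6]), np.float64(15.9)] U [-0.0455  0.0486] edges N [0.0116 0.0114 0.0114 0.0112 0.0111 0.0116 0.0115] z 0.0631
```

View pics/crad2c.png

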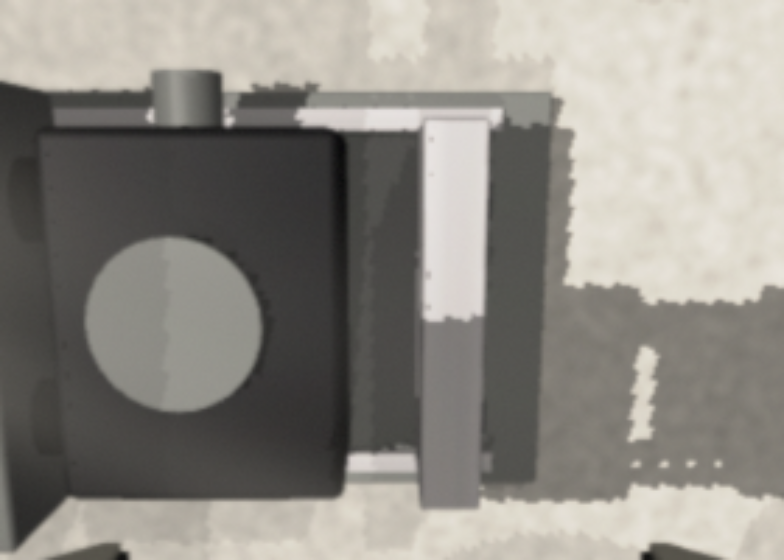

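The gap measures about 20.5 mm between the bracket's edge (345,150 in the full wrist picture) and the pump's edge (302,150). That calls for one spacer plus the wedge. I'll take the spacer nearest the cradle; its tab is at (0.5345,-0.1536).

```bash
cat >> h.py <<'E'
A=np.radians(16); u=np.array([np.cos(A),np.sin(A)]); n=np.array([-u[1],u[0]]); C0=np.array([.5746,.1855])
def W(U,N): return C0+U*u+N*n     # gap frame -> world (bracket edge N=-.0095, pump edge N=.0112, bracket mid U=.0016)
def snap(name):
    arm.wait(0.3); ci=arm.camera_info("wrist"); p,d=arm.camera("wrist")
    cv2.imwrite(f"pics/{name}.png",p); np.savez(f"{name}.npz",d=d,K=ci["K"],R=ci["R"],t=ci["t"]); return p,d,ci
def pick(x,y,z):
    arm.open_gripper(); arm.movep([x,y,0.22],[180,0,0]); arm.servo_line([x,y,z],max_speed=.12)
    arm.clamp(); print("open",arm.get_opening(),"grip",arm.get_grip_force()); arm.servo_line([x,y,0.24],max_speed=.15)
    print("open",arm.get_opening(),arm.get_time())
E
python3 - <<'E'
from h import *
pick(.5345,-.1540,.093)
x,y=W(-.034+.0016,-.0095+.007); print(x,y)
arm.movep([x,y,.22],[180,0,16]); arm.servo_line([x,y,.165])
p,d,ci=snap("held1"); print(arm.get_ee_pos(),arm.get_tcp_rot(),arm.get_force())
cv2.imwrite("pics/held1c.png",cv2.resize(p[40:300,140:500],(720,520)))
E
```

```text
open 0.007669091538635186 grip 30.000017881393433
open 0.007896875168446792 10.7417
0.5441442144411409 0.17416619543168343
[0.54434322 0.17422246 0.16554108] [ 1.79995724e+02 -5.08129050e-02  1.60043713e+01] [ 0.40917392  0.89460916 -1.56433591]
```

View pics/held1c.png

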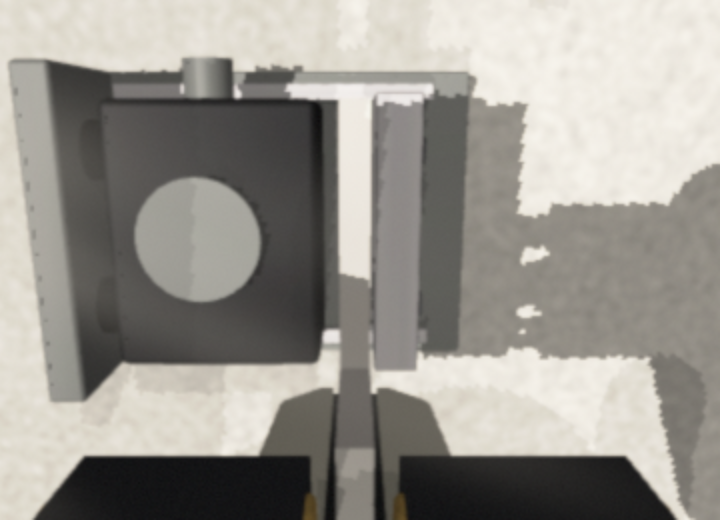

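The picture shows the held spacer's plate (crop columns 338–373) hanging straight and parallel over the gap, which spans columns 325–375. I'll measure the relation in depth.

```bash
cat >> h.py <<'E'
def gapview(name,zlo,zhi,ulo=-.06,uhi=.08,nlim=.02):
    z=np.load(name+".npz"); ci={k:z[k] for k in "KRt"}; d=z["d"]; P=cloud("",d,ci)
    U=(P[...,:2]-C0)@u; N=(P[...,:2]-C0)@n; Z=P[...,2]
    for nm,m in (("bracket",(abs(Z-.0635)<.002)&(N<.003)&(N>-.03)),("pump",(abs(Z-.0632)<.002)&(N>.0)&(N<.095)),("held",(Z>zlo)&(Z<zhi)&(abs(N)<nlim)&(U>ulo)&(U<uhi))):
        m&=(d>0)&(abs(U)<.1); k,l,s,_=cv2.connectedComponentsWithStats(m.astype(np.uint8)); i=1+np.argmax(s[1:,4]); m=l==i
        xs=np.arange(-.04,.061,.01); f=lambda g:[round(1e3*g(N[m&(abs(U-x)<.003)]),1) if (m&(abs(U-x)<.003)).any() else None for x in xs]
        print(nm,m.sum(),"z",np.median(Z[m]).round(4),"U",np.percentile(U[m],[1,99]).round(4),"\n  min",f(np.min),"\n  max",f(np.max))
E
python3 - <<'E'
from h import *
gapview("held1",.125,.14)
E
```

```text
bracket 3115 z 0.0636 U [-0.0475  0.0504] 
  min [np.float64(-24.7), np.float64(-25.3), np.float64(-25.0), np.float64(-24.7), np.float64(-25.3), np.float64(-25.0), np.float64(-24.7), np.float64(-25.2), np.float64(-25.0), np.float64(-24.7), None] 
  max [np.float64(-9.7), np.float64(-9.7), np.float64(-9.6), np.float64(-9.5), np.float64(-9.5), np.float64(-9.4), np.float64(-9.3), np.float64(-9.3), np.float64(-9.8), np.float64(-9.7), None]
pump 10464 z 0.0631 U [-0.0447  0.0479] 
  min [np.float64(11.8), np.float64(11.6), np.float64(11.5), np.float64(11.4), np.float64(11.3), np.float64(11.7), np.float64(11.6), np.float64(11.5), np.float64(11.3), np.float64(11.9), None] 
  max [np.float64(85.1), np.float64(85.4), np.float64(85.4), np.float64(85.3), np.float64(85.6), np.float64(85.0), np.float64(85.6), np.float64(85.6), np.float64(85.3), np.float64(84.5), None]
held 2214 z 0.1345 U [-0.0219  0.0466] 
  min [None, None, np.float64(-5.9), np.float64(-5.8), np.float64(-5.8), np.float64(-5.7), np.float64(-5.7), np.float64(-5.6), np.float64(-5.6), np.float64(-5.5), None] 
  max [None, None, np.float64(2.1), np.float64(2.1), np.float64(2.0), np.float64(2.0), np.float64(1.9), np.float64(1.8), np.float64(1.8), np.float64(1.7), None]
```

Run:
```python
from h import *
x,y,_=arm.get_ee_pos()
print(arm.servo_line([x,y,.103],max_speed=.08,threshold=6), arm.get_ee_pos()[2])
print(arm.servo_line([x,y,.088],max_speed=.015,threshold=4), arm.get_ee_pos(),arm.get_force())
p=np.array(arm.get_ee_pos()); arm.servo_line((p+[0,0,.001]).tolist(),max_speed=.02)
q=p.copy(); q[:2]-=.005*n; q[2]+=.001
print(arm.servo_line(q.tolist(),max_speed=.01,threshold=3), ((np.array(arm.get_ee_pos())[:2]-C0)@n).round(4),arm.get_force())
p=np.array(arm.get_ee_pos()); arm.open_gripper(); arm.servo_line([p[0],p[1],.2],max_speed=.2)
look("sp1",(0.545,0.177),0.33,16)
gapview("sp1",.058,.072,nlim=.0095)
print(arm.get_time())
q=cv2.imread("pics/sp1.png"); cv2.imwrite("pics/sp1c.png",cv2.resize(q[40:260,180:460],(700,550)))
```

```text
False 0.10341869036815232
True [0.54440128 0.17423682 0.09698655] [-0.72957909 -0.70200559  5.11694972]
True -0.0059 [ 0.09771466  1.73733437 -0.50291434]
sp1 cam [0.618 0.198 0.33 ] axis [-0.26 -0.07 -0.96] tcp [0.546 0.176 0.186] off [ 0.074 -0.001 -0.145] f 350.15932311774344 t 17.6417
bracket 3163 z 0.0638 U [-0.0468  0.0499] 
  min [np.float64(-24.9), np.float64(-24.7), np.float64(-25.4), np.float64(-25.1), np.float64(-24.9), np.float64(-25.4), np.float64(-25.1), np.float64(-24.9), np.float64(-25.4), np.float64(-25.1), None] 
  max [np.float64(-12.0), np.float64(-10.3), np.float64(-1.7), np.float64(-1.7), np.float64(-1.6), np.float64(-1.6), np.float64(-1.6), np.float64(-1.6), np.float64(-1.6), np.float64(-9.6), None]
pump 9050 z 0.0631 U [-0.0451  0.0479] 
  min [np.float64(11.9), np.float64(11.8), np.float64(11.7), np.float64(11.5), np.float64(11.5), np.float64(11.3), np.float64(11.9), np.float64(11.8), np.float64(11.7), np.float64(12.3), None] 
  max [np.float64(85.1), np.float64(85.1), np.float64(85.1), np.float64(85.4), np.float64(85.1), np.float64(85.5), np.float64(85.5), np.float64(85.5), np.float64(85.4), np.float64(84.4), None]
held 1022 z 0.0653 U [-0.0224  0.0462] 
  min [None, None, np.float64(-9.5), np.float64(-9.5), np.float64(-9.4), np.float64(-9.3), np.float64(-9.2), np.float64(-9.1), np.float64(-9.0), None, None] 
  max [None, None, np.float64(-1.6), np.float64(-1.6), np.float64(-1.6), np.float64(-1.6), np.float64(-1.6), np.float64(-1.6), np.float64(-1.6), None, None]
17.6417
```

View pics/sp1c.png

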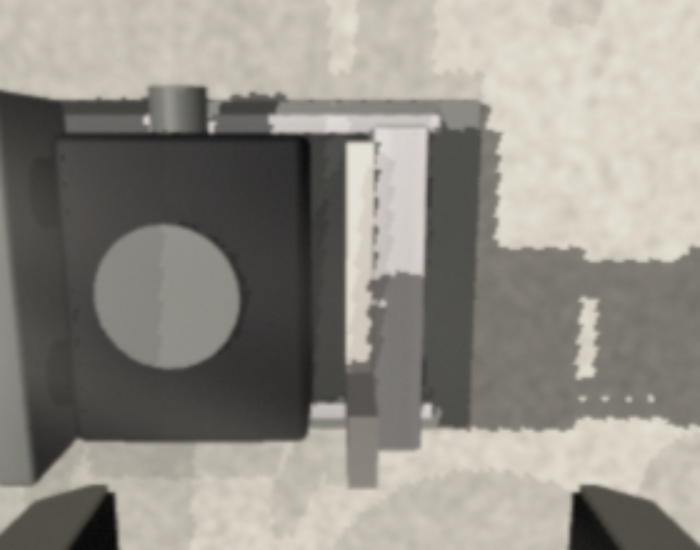

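The spacer stands upright against the bracket (crop columns 345–376) with its top at about z=0.065. It spans N −9.5 to −1.5 mm, leaving about 12.8 mm to the pump. The wedge is next.

Run:
```python
from h import *
pick(.5662,-.2114,.093)
x,y=W(.006,.003-.0005)
arm.movep([x,y,.24],[180,0,16]); arm.servo_line([x,y,.172])
p,d,ci=snap("held2"); print(arm.get_ee_pos(),arm.get_tcp_rot(),arm.get_force(),arm.get_time())
gapview("held2",.130,.15,-.03,.05,.03)
cv2.imwrite("pics/held2c.png",cv2.resize(p[40:300,140:500],(720,520)))
```

```text
open 0.011732270137239018 grip 29.999957978725433
open 0.01186508515282278 22.875
[0.57985427 0.18961822 0.17253952] [ 1.79997992e+02 -4.83465487e-02  1.60007784e+01] [-0.2170428  -0.7520773  -0.88105005] 25.3083
bracket 2194 z 0.0638 U [-0.0205  0.0505] 
  min [None, None, np.float64(-24.6), np.float64(-25.2), np.float64(-24.9), np.float64(-25.4), np.float64(-25.1), np.float64(-24.8), np.float64(-25.2), np.float64(-25.0), None] 
  max [None, None, np.float64(-12.8), np.float64(-12.7), np.float64(-9.5), np.float64(-4.1), np.float64(-1.8), np.float64(-1.8), np.float64(-1.7), np.float64(-9.6), None]
pump 7636 z 0.0631 U [-0.0436  0.0482] 
  min [np.float64(41.3), np.float64(36.2), np.float64(18.9), np.float64(18.7), np.float64(15.6), np.float64(11.7), np.float64(11.6), np.float64(11.5), np.float64(11.4), np.float64(12.8), None] 
  max [np.float64(85.7), np.float64(85.7), np.float64(85.5), np.float64(85.4), np.float64(85.4), np.float64(85.4), np.float64(85.3), np.float64(85.2), np.float64(85.5), np.float64(84.3), None]
held 1030 z 0.1417 U [0.0105 0.0239] 
  min [None, None, None, None, None, np.float64(-7.3), np.float64(-7.2), None, None, None, None] 
  max [None, None, None, None, None, np.float64(13.6), np.float64(13.6), None, None, None, None]
```

View pics/held2c.png

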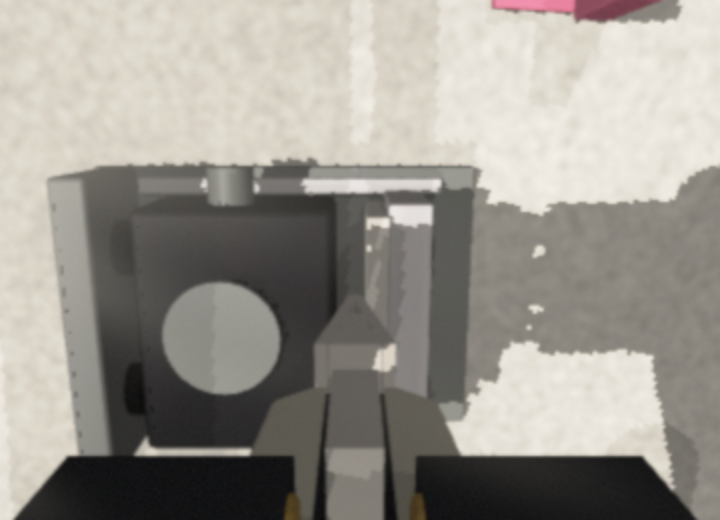

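The picture shows the wedge upright with its tip (crop 355,295) over the free part of the gap between pump and spacer. Now to insert it along the spacer's slope.

Run:
```python
from h import *
def st(s): 
    p=np.array(arm.get_ee_pos()); f=np.array(arm.get_force()); print(s,"N",((p[:2]-C0)@n).round(4),"U",((p[:2]-C0)@u).round(4),"z",p[2].round(4),"F n,u,z",(f[:2]@n).round(1),(f[:2]@u).round(1),f[2].round(1),"op",round(arm.get_opening(),4),round(arm.get_grip_force(),1),round(arm.get_time(),2))
p=np.array(arm.get_ee_pos())
arm.servo_line([p[0],p[1],.154],max_speed=.06); st("mouth")
t=p[:2]+n*.00445
r=arm.servo_line([*t,.114],max_speed=.02,threshold=12); st(r)
if not r:
    r=arm.servo_line([*t,.098],max_speed=.008,threshold=20); st(r); arm.wait(.5); st("hold")
```

```text
mouth N 0.0025 U 0.006 z 0.1535 F n,u,z -0.6 -0.3 -0.4 op 0.0122 30.0 25.76
False N 0.0069 U 0.0062 z 0.114 F n,u,z -2.1 0.3 -0.1 op 0.0121 30.0 27.92
True N 0.0071 U 0.0066 z 0.1063 F n,u,z 0.3 -1.2 4.6 op 0.0116 30.0 29.09
hold N 0.0071 U 0.0067 z 0.1063 F n,u,z -0.7 -1.4 4.8 op 0.0123 30.0 29.59
```

```bash
cat >> h.py <<'E'
def st(s): 
    p=np.array(arm.get_ee_pos()); f=np.array(arm.get_force()); print(s,"N",((p[:2]-C0)@n).round(4),"U",((p[:2]-C0)@u).round(4),"z",p[2].round(4),"F n,u,z",(f[:2]@n).round(1),(f[:2]@u).round(1),f[2].round(1),"op",round(arm.get_opening(),4),round(arm.get_grip_force(),1),round(arm.get_time(),2)); return f[2],p
E
python3 - <<'E'
from h import *
for i in range(4):
    f,p=st(i)
    if f>22: break
    r=arm.servo_line([p[0],p[1],p[2]-.003],max_speed=.006,threshold=22); st(r); arm.wait(.4)
f,p=st("end")
snap("done1"); gapview("done1",.1,.13,-.03,.05,.03)
E
```

```text
0 N 0.0071 U 0.0067 z 0.1063 F n,u,z -0.7 -1.4 4.8 op 0.0123 30.0 29.59
True N 0.0071 U 0.0068 z 0.106 F n,u,z -1.0 -1.7 5.7 op 0.0119 30.0 29.98
1 N 0.0071 U 0.0068 z 0.106 F n,u,z -0.2 -1.7 6.3 op 0.0118 30.0 30.38
True N 0.0071 U 0.007 z 0.106 F n,u,z 0.4 -2.1 4.8 op 0.0118 30.0 30.73
2 N 0.0071 U 0.0069 z 0.1059 F n,u,z 0.9 -1.2 4.7 op 0.0121 30.0 31.13
True N 0.0071 U 0.007 z 0.1059 F n,u,z 0.3 -2.2 6.3 op 0.0116 30.0 31.48
3 N 0.0071 U 0.007 z 0.1059 F n,u,z -0.1 -2.8 6.6 op 0.0116 30.0 31.88
True N 0.0071 U 0.007 z 0.1059 F n,u,z -0.4 -1.3 6.7 op 0.0122 30.0 32.22
end N 0.0071 U 0.007 z 0.1059 F n,u,z -0.9 -1.9 5.5 op 0.0118 30.0 32.62
bracket 3137 z 0.0638 U [-0.0092  0.051 ] 
  min [None, None, None, np.float64(-24.9), np.float64(-25.2), np.float64(-25.3), np.float64(-25.2), np.float64(-24.9), np.float64(-24.9), np.float64(-25.2), None] 
  max [None, None, None, np.float64(-20.8), np.float64(-16.6), np.float64(-3.8), np.float64(-2.6), np.float64(-1.3), np.float64(-1.2), np.float64(-9.3), None]
pump 8880 z 0.0631 U [-0.0114  0.0486] 
  min [None, None, None, np.float64(36.6), np.float64(31.6), np.float64(19.3), np.float64(18.1), np.float64(16.9), np.float64(16.7), np.float64(17.3), None] 
  max [None, None, None, np.float64(90.1), np.float64(90.5), np.float64(90.3), np.float64(90.3), np.float64(90.4), np.float64(90.3), np.float64(89.7), None]
held 3504 z 0.1191 U [0.0002 0.0176] 
  min [None, None, None, None, np.float64(2.0), np.float64(1.9), np.float64(1.9), None, None, None, None] 
  max [None, None, None, None, np.float64(13.8), np.float64(13.9), np.float64(13.8), None, None, None, None]
```

The pump has moved 5 mm (far edge 85.4 to 90.4), so it is against the pads. The stop relaxes to about 5 N, so I'll add a modest held push in small steps.

Run:
```python
from h import *
f,p=st("0"); z=p[2]
for i in range(10):
    z-=.0004; arm.servo_line([p[0],p[1],z],max_speed=.005); arm.wait(.3); f,_=st(round(z,4))
    if f>18: break
arm.wait(1); st("hold"); p,d,ci=snap("fin"); gapview("fin",.1,.13,-.03,.05,.03)
cv2.imwrite("pics/finc.png",cv2.resize(p[40:300,140:500],(720,520)))
```

```text
0 N 0.0071 U 0.007 z 0.1059 F n,u,z -0.3 -1.7 6.0 op 0.012 30.0 32.97
0.1055 N 0.0071 U 0.007 z 0.1059 F n,u,z -1.7 -1.2 6.8 op 0.0118 30.0 33.52
0.1051 N 0.0071 U 0.0071 z 0.1059 F n,u,z -1.3 -3.2 10.5 op 0.0117 30.0 34.07
0.1047 N 0.0071 U 0.0071 z 0.1058 F n,u,z -2.5 -4.2 13.3 op 0.0116 30.0 34.62
0.1043 N 0.0071 U 0.0071 z 0.1058 F n,u,z -1.3 -6.5 16.7 op 0.0118 30.0 35.17
0.1039 N 0.0071 U 0.0072 z 0.1058 F n,u,z -1.4 -8.4 22.6 op 0.0117 30.0 35.72
hold N 0.0071 U 0.0071 z 0.1058 F n,u,z -0.5 -8.0 21.7 op 0.0119 30.0 36.72
bracket 3167 z 0.0638 U [-0.009   0.0507] 
  min [None, None, None, np.float64(-24.9), np.float64(-25.2), np.float64(-25.2), np.float64(-25.3), np.float64(-24.9), np.float64(-25.0), np.float64(-25.2), None] 
  max [None, None, None, np.float64(-21.1), np.float64(-16.7), np.float64(-3.8), np.float64(-2.6), np.float64(-1.3), np.float64(-1.2), np.float64(-4.0), None]
pump 8855 z 0.0631 U [-0.0112  0.0487] 
  min [None, None, None, np.float64(36.6), np.float64(31.7), np.float64(19.3), np.float64(17.6), np.float64(16.4), np.float64(16.3), np.float64(17.3), None] 
  max [None, None, None, np.float64(90.5), np.float64(90.5), np.float64(90.2), np.float64(90.2), np.float64(90.6), np.float64(90.5), np.float64(90.2), None]
held 3508 z 0.119 U [0.0004 0.0177] 
  min [None, None, None, None, np.float64(2.0), np.float64(1.9), np.float64(1.9), None, None, None, None] 
  max [None, None, None, None, np.float64(13.9), np.float64(13.9), np.float64(13.9), None, None, None, None]
```

View pics/finc.png

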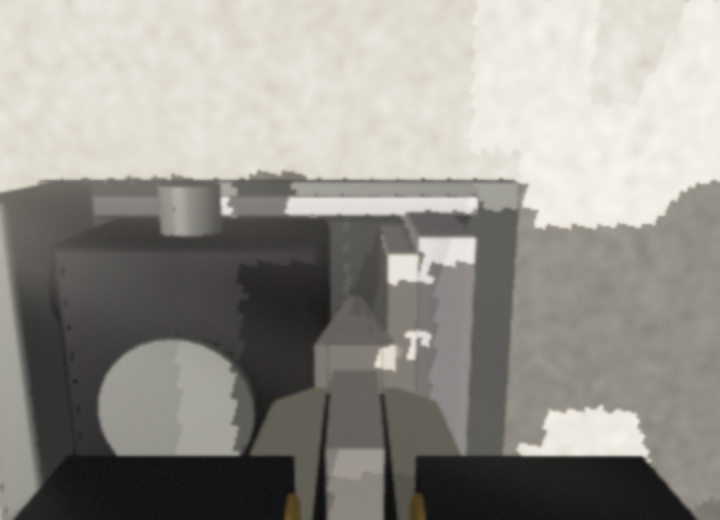

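The picture shows the wedge (crop 355,350) seated between the pump and the spacer. The spacer is upright and flat against the bracket (crop 403,300), and the fingers are clear of the pump. The hold is steady at about 22 N, so I'm handing in.

```bash
python3 -c "
from h import *
print(arm.sign_off())"
```

```text
the job is handed in; nothing more can be done
None
```

I stood one spacer upright against the bracket and pushed the wedge in until the pump had moved 5 mm onto its pads, then handed in at about 37 s with the wedge gripped and pressed at about 22 N; no verdict came back.

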